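Fit a drying peg into the strut rail

ROBOT

A 7-joint arm with a two-finger parallel gripper is mounted at the origin on the work surface. World frame = base frame: x ahead of the robot, y to its left, z up, the work surface at z = 0. Lengths are in m, angles in degrees, forces in N, time in s.
With the tool pointing down it reaches from about 0.425 to 0.875 m from the base axis. Payload 4.7 kg.
Tool frame: the origin (TCP) lies between the finger pads; the fingertips stand env.finger_overhang ahead of it and the grasp point (between the pads) lies 5 mm behind it (env.finger_overhang is the distance from the TCP to the fingertips, in m); z points along the fingers, y is the line along which they close (so a half turn about z gives the same grasp; the last joint's range is limited). The gripper opens to 87 mm and grips with 3 to 60 N. Pads are 19 mm wide; open, the fingers measure 117 mm over their backs; the gripper's body (75 mm by 190 mm) begins 51 mm behind the grasp point.
Start: joints at [-69.838, 18.392, -4.016, 83.108, 1.295, 78.541, -3.26], TCP at [0.215, 0.613, 0.237] pointing down, gripper open.
Joint ranges: [-163.93, 163.93], [-17.29, 119.83], [-79.2, 71.16], [3.27, 140.29], [-89.18, 269.18], [5.43, 117.66], [-154.24, 154.24]. Speed limits (degrees/s): [147.25, 147.25, 180, 180, 180, 180, 180].

INTERFACE

Orientations are given as [roll, pitch, yaw] about the fixed x, y, z axes, in that order (R = Rz(yaw) Ry(pitch) Rx(roll)).
In Python, from cell import telemetry, eyes, env, models gives the robot as it stands. The module is installed in compiled form; this text tells all that it offers.
- The arm moves only by the tool drive_tool, never from a script. Its arguments are lists of equal length, an entry for each row: "angular": the turn, a rotation vector about the tool's x, y, z in rad, a list of three; "delta_pos": the shift along the tool's x, y, z in cm, a list of three; "gripper": the finger opening in cm, from 0 to 8.7. A call has 1 to 20 rows; each row shifts and turns the commanded pose from where the row before left it, along the tool's axes as they then stand; what a row does not reach is not made up. A row lasts 1/10 s, in which the tool goes at most 50 mm and 8.59 degrees, less where a joint would pass 70% of its speed; a pose out of reach is approached as far as the arm can. A call with a gripper value outside its range is refused whole. The fingers move at their own pace and stop on an object; "squeeze" is the grip in N (left out, the last holds). Time passes only in rows, so rows that do not move let the fingers close. It gives the time, the measured TCP pose, the force, the opening and the grip force at its end, in the units of the state.
- telemetry.get_obs(): the state, without advancing time (a new reading comes with each control period).
- eyes.read_camera(name): name is "scene" or "side" or "wrist"; returns a dict with "pixels" (384x512x3 uint8, red, green, blue), "mtx" (3x3 intrinsics, pixels), "origin" and "orientation" of the camera in the world. Camera axes: x right, y down, z forward; pixel columns grow to the right and rows downward; lengths in m; the calibration is good to about 2 mm. A picture is of the moment at which its call begins. There is no depth.
- env.sign_off(): hands the job in; it is judged then, once.
Trained networks look in a picture, given as the dict that the camera call returned (one of the last four; its "shot" number tells which), for a name from the list of things; names that differ only in an ending like _2 or _b are one class to them, and where a whole thing is asked for, a point or a joint stands for the part that bears it (a point fixed in the world has none). Each returns a list of dicts, best first, with "p" (0 to 1); they miss things now and then, are a little off and sometimes report something else, mostly with a low value. They report only what shows in the picture. A call takes as long as a camera call. They do not tell look-alikes from the thing itself.
- models.search_frame(picture, target): "centre" ([column, row] in pixels, amid what is visible of it).
- models.cut_out(picture, target): "pixels" (384x512 bool, what is visible of it) and "centre" ([column, row] in pixels, amid what is visible of it).
The state is a dict: "time_s": time; "qpos": joint angles; "joint_velocities": joint speeds; "effort": joint torques, N m; "tool_pos": TCP position; "tool_rot": TCP orientation; "force": force on the tool from outside, world axes, zero at the start; "wrist_torque": the same for the moment, N m; "grip_width": finger opening in m; "grasp_force": force on a finger pad.
Only numpy, scipy, OpenCV 4.12 (cv2) and the standard library are available. Lean on these libraries where they do the work, as an engineer would, in place of code of your own. Each camera call takes 0.05 s, during which the arm holds its last target. There are 200 camera calls.

TASK

Fit the loose drying peg into the steel channel rail on the plywood board, midway between the two bare white pegs already in it: put its spring nut lengthwise through the slot, press it down against its spring, twist it a quarter turn clockwise and let it rise so that its grooves catch the rail's lips. Do not force it; leave it upright, seated and let go, and leave the pot, the paint bottle and the brush jar where they are.

Things in the scene. Friction and masses are not known exactly. Their poses are not given: they have to be found in the camera images.
- board: Plywood board fixed flat on the bench, 110 mm wide, 640 mm long along its own y, 12 mm thick; origin at the centre of its underside, z up. Along it lies the rail, a galvanised strut channel 41.3 mm wide, 41.3 mm high, 600 mm long, parallel to the board. It was screwed down by eye: its centre line is up to 10 mm to either side (x) of the board's, so find the slot by eye or feel.
- gap (a point): Point over the middle of the board (its x = 0), level with the lower edges of the rail's lips: 33.8 mm above the board's top, 7.5 mm below the rail's top. Midway between the two fitted white hexagonal pegs, 105 mm to each side along the rail (tops 97 mm above the board). The new peg belongs here, within 12 mm along the rail; across it goes where the slot is. Axes as the board.
- peg: The loose drying peg, 70 to 110 g, standing upright on the bench in front of the board; origin at the centre of its underside, z up. From below: sprung steel foot 29 x 18 mm on a coil spring; channel nut from z = 31 to 40 mm, 34.5 mm long along its x, 20.4 mm wide along its y; white nylon hexagonal rod from z = 40 to 95 mm with rounded tip to 100.
- rod (a point): On the peg's axis, 78 mm above its origin, at the height to hold its hexagonal rod: 17 mm across flats; the flats face the peg's x axis (both ways) and 60 degrees either side of it. Keep the fingertips 55 mm or more above the peg's origin so that they clear the rail when it is pressed in. Seated, the rod stands 50 mm out of the rail.
- grooves (a point): On the peg's axis, level with the floors of the nut's two grooves, 37 mm above its origin. The grooves run along the peg's y across the nut's top, 5 mm wide, 3 mm deep, centred 12.25 mm either side of the axis. Seated, the lips lie in them and this point is level with gap. The cut corners let the nut turn only clockwise (seen from above) in the rail; it stops at 90 to 97 degrees.
- foot (a point): Centre of the underside of the peg's sprung foot. Its spring pushes it down with 2.4 N when free, 1.2 N more per mm, and goes solid after 10.3 mm (about 15 N). In the rail it meets the floor (2.5 mm above the board) once the nut is in the slot; at 8.7 mm (about 13 N) the nut is clear under the lips and can be turned. Let up again, it stays compressed 5.7 mm.
- pot: Terracotta flower pot, upside down on the rail over a fitted peg, 235 mm from the gap; 94 mm wide, 85 mm tall; origin at the centre of its underside (rim). To be left alone.
- paint: Blue plastic paint bottle, 38 mm wide, 115 mm tall, origin at the centre of its underside. To be left alone.
- jar: White ceramic jar of brushes, 76 mm wide, 90 mm tall (brushes to 220 mm), origin at the centre of its underside. To be left alone.
- rail_top (a point): Point over the middle of the board, level with the rail's top (41.3 mm above the board). The slot in the rail's top is 22 mm wide; its 2.5 mm lips are rolled over from the top (1.5 mm radius) and hang down 7.5 mm; inside the channel is 36.3 mm wide. More than 45 N between peg and rail, all contacts added (seated it is about 18), bends it.
Things that resemble listed ones, but are neither listed nor needed, are in the scene too. Leave any orange or red look-alike of the peg alone.

How it is judged:
By the outcome, as a careful person would: the job done as asked, in the order asked, and still so for the second after the job is handed in, with the robot touching nothing.
It also fails if it takes over 67 s, if anything falls off the work surface, if the arm or the gripper's body presses on something with over 40 N, if the wrist force passes 120 N, or if a joint passes its speed limit or range.

## Working session

There is one attempt and no reset: what is moved stays moved. The work goes in short steps, Python scripts to look and compute and a tool call to move; the robot and the scene stay as the last step left them, time stands still between calls to the robot, and variables do not carry over. Pictures are saved under pics/ and viewed, at most 10 in all, crops included, and the job is handed in when it is done.

Besides the shell and the picture viewer there is one more tool, called after ">>>" in YAML: its name, and indented under it one key for each argument. drive_tool: Moves the arm, as the interface text tells. Its arguments: {"type":"object","properties":{"angular":{"type":"array","items":{"type":"array","items":{"type":"number"}}},"delta_pos":{"type":"array","items":{"type":"array","items":{"type":"number"}}},"gripper":{"type":"array","items":{"type":"number"}},"squeeze":{"type":"number"}},"required":["angular","delta_pos","gripper"]}

```bash
mkdir -p pics; cat > h.py <<'E'
import numpy as np,cv2
from scipy.spatial.transform import Rotation as R
from cell import telemetry,eyes,env,models
def cam(n):
    p=eyes.read_camera(n); o=np.array(p["orientation"],float)
    p["R"]=o if o.shape==(3,3) else R.from_euler('xyz',o,degrees=True).as_matrix()
    p["K"]=np.array(p["mtx"]);p["o"]=np.array(p["origin"]);return p
def ray(p,c):
    d=p["R"]@np.linalg.solve(p["K"],[c[0],c[1],1]);return d
def onz(p,c,z):
    d=ray(p,c);return p["o"]+d*(z-p["o"][2])/d[2]
def proj(p,X):
    v=p["K"]@(p["R"].T@(np.array(X)-p["o"]));return v[:2]/v[2]
def tri(L):
    A=np.zeros((3,3));b=np.zeros(3)
    for p,c in L:
        d=ray(p,c);d/=np.linalg.norm(d);M=np.eye(3)-np.outer(d,d);A+=M;b+=M@p["o"]
    return np.linalg.solve(A,b)
def save(p,f,crop=None,s=1):
    im=p["pixels"][:,:,::-1]
    if crop: im=im[crop[1]:crop[3],crop[0]:crop[2]]
    cv2.imwrite("pics/"+f,cv2.resize(im,None,fx=s,fy=s,interpolation=cv2.INTER_CUBIC))
def st():
    s=telemetry.get_obs();return s
E
python3 - <<'E'
from h import *
s=st();print(s,env.finger_overhang)
P={}
for n in("scene","side","wrist"):
    p=cam(n);P[n]=p;print(n,p["orientation"],p["o"],p["mtx"])
    for t in("peg","pot","paint","jar","board"):
        print(t,[(np.round(d["centre"]),round(d["p"],2)) for d in models.search_frame(p,t)][:5])
im=np.hstack([P["scene"]["pixels"],P["side"]["pixels"]])
save(P["scene"],"a_scene.png",s=1.5);save(P["side"],"a_side.png",s=1.5);
E
```

```text
{'time_s': 0.0, 'qpos': array([-69.83810846,  18.43928791,  -4.01481995,  83.17400557,
         1.29481769,  78.54164439,  -3.26079074]), 'joint_velocities': array([-0.01736861,  0.00704596,  0.05626099, -0.0256741 ,  0.11505278,
       -0.01717276,  0.07991204]), 'effort': array([ 6.47969409e-04, -4.91300547e+01, -4.03643483e-01, -3.12522876e+01,
       -6.38059666e-02,  4.38025407e-02,  1.81812579e-04]), 'tool_pos': array([0.21529164, 0.61275288, 0.23546667]), 'tool_rot': array([-1.79890292e+02,  5.81014032e-03,  1.60646341e+02]), 'force': array([-0.89559661,  0.7537065 , -0.62492035]), 'wrist_torque': array([-0.01102105,  0.07430745,  0.00540359]), 'grasp_force': 0.0, 'grip_width': 0.08749686846920014} 0.014
scene [-134.52838988    0.42308528   45.0242424 ] [ 0.99032759 -0.4648893   0.71893793] [[366.28654994   0.         261.35339593]
 [  0.         366.28654994 186.01693603]
 [  0.           0.           1.        ]]
peg [(array([244., 180.]), 0.78), (array([278., 158.]), 0.65), (array([263., 165.]), 0.6)]
pot [(array([351., 160.]), 0.6)]
paint [(array([107., 267.]), 0.81)]
jar 
[... 180 characters left out ...]
] [[436.2376191    0.         257.57285567]
 [  0.         436.2376191  192.23292552]
 [  0.           0.           1.        ]]
peg [(array([232., 216.]), 0.57), (array([208., 172.]), 0.53), (array([217., 196.]), 0.51)]
pot [(array([255., 128.]), 0.62)]
paint [(array([313., 353.]), 0.81)]
jar [(array([167., 125.]), 0.57)]
board [(array([312., 231.]), 0.91), (array([217., 196.]), 0.51)]
wrist [ 1.63906584e+02 -3.05861258e-02  7.06403297e+01] [0.14414396 0.63811506 0.38481153] [[322.35966747   0.         258.29625506]
 [  0.         322.35966747 193.60005222]
 [  0.           0.           1.        ]]
peg []
pot []
paint []
jar [(array([152., 334.]), 0.56)]
board [(array([153., 333.]), 0.18)]
```

View pics/a_scene.png

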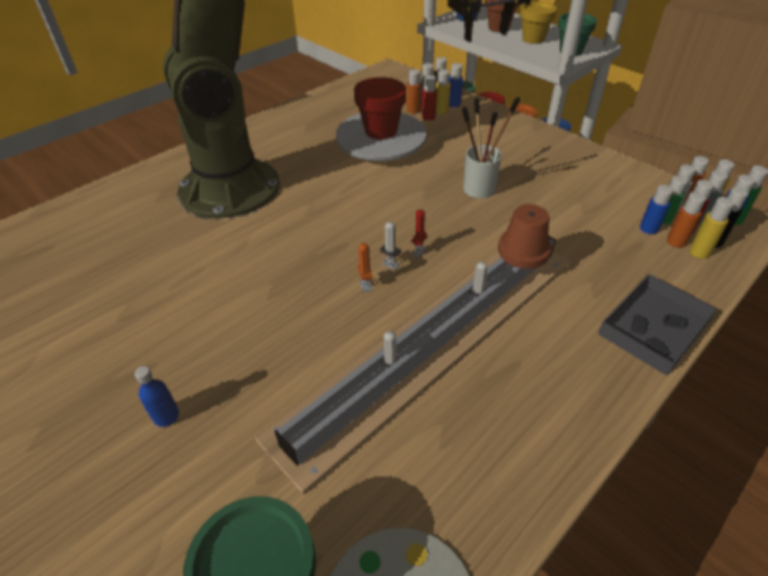

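View pics/a_side.png

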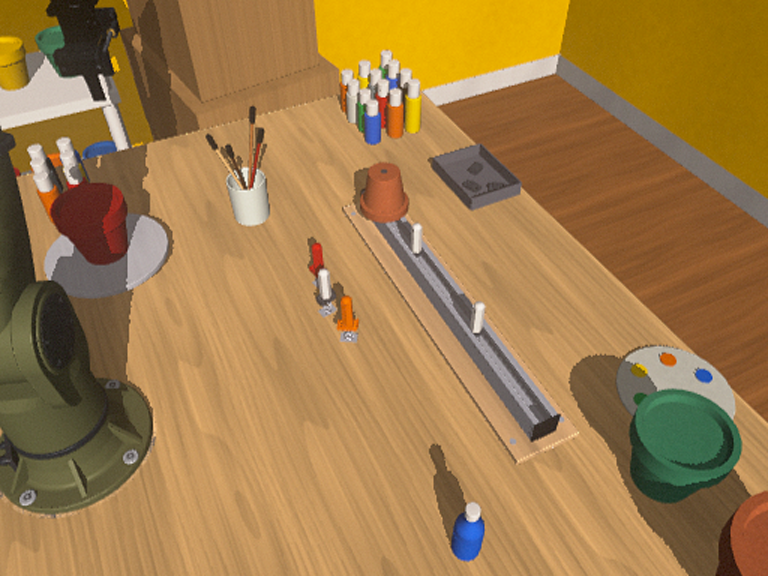

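The scene view shows the loose white peg at about (260,163), between an orange and a red look-alike. The two bare fitted pegs are at about (320,185) and (260,231). In the side view the loose peg is at (216,192) and the fitted ones at (279,160) and (319,212).

```bash
python3 - <<'E'
from h import *
a=cam("scene");b=cam("side")
pts={"peg":((390,224),(323,270)),"orange":((363,245),(347,297)),"red":((420,212),(317,244)),"peg foot":((392,265),(326,311)),"f1":((481,264),(418,226)),"f2":((389,334),(479,304)),"pot":((531,210),(384,168))}
for k,(u,v) in pts.items():
    u=np.array(u)/1.5;v=np.array(v)/1.5
    X=tri([(a,u),(b,v)]);print(k,X.round(4),(proj(a,X)-u).round(1),(proj(b,X)-v).round(1))
# board corners, z=.012
for u in((258,441),(304,489)):print("scene",onz(a,np.array(u)/1.5,.012).round(4))
for u in((518,459),(578,432),(343,208)):print("side",onz(b,np.array(u)/1.5,.012).round(4))
for u in((276,434),(298,460)):print("scene railtop",onz(a,np.array(u)/1.5,.0533).round(4))
# yaw estimate pegs via mask
for p,c in((a,(260,163)),(b,(216,192))):
    for d in models.cut_out(p,"peg"):print(d["p"],d["centre"],d["pixels"].sum())
E
```

```text
peg [0.4387 0.075  0.0988] [ 0.1 -0.2] [0.1 0.2]
orange [ 4.485e-01 -2.000e-04  1.011e-01] [ 0. -0.] [0. 0.]
red [0.4538 0.1377 0.0996] [ 0.1 -0.2] [0.1 0.2]
peg foot [ 0.4376  0.0795 -0.0064] [-0.   0.1] [-0.  -0.1]
f1 [0.6273 0.0947 0.1086] [-0.3  0.5] [-0.2 -0.5]
f2 [ 0.6243 -0.1118  0.1075] [-0.   0.1] [-0.  -0.1]
pot [0.6262 0.2256 0.1472] [-0.1  0.2] [-0.1 -0.2]
scene [ 0.5743 -0.3247  0.012 ]
scene [ 0.6755 -0.3224  0.012 ]
side [ 0.5682 -0.3239  0.012 ]
side [ 0.6731 -0.3268  0.012 ]
side [0.5728 0.3077 0.012 ]
scene railtop [ 0.6073 -0.3097  0.0533]
scene railtop [ 0.658  -0.312   0.0533]
0.74 [103.4, 267.5] 662
0.57 [261.0, 165.0] 243
0.53 [279.3, 156.4] 233
0.53 [245.6, 180.2] 240
0.7 [217.9, 194.9] 252
0.59 [230.0, 217.0] 301
0.57 [205.2, 173.1] 144
```

```bash
cat >> h.py <<'E'
def plan(goal,yaw,n,start=None,syaw=None,dec=2):
    s=st();x=np.array(s["tool_pos"] if start is None else start,float);
    y0=s["tool_rot"][2] if syaw is None else syaw
    dy=(yaw-y0+180)%360-180; a=round(np.radians(-dy)/n,4);step=(np.array(goal)-x)/n;Rm=R.from_euler('xyz',[180,0,y0],degrees=True);out=[]
    cur=x.copy()
    for i in range(n):
        d=np.round(Rm.inv().apply((x+step*(i+1)-cur))*100,dec);out.append([float(v)+0. for v in d]);cur=cur+Rm.apply(d/100)
        Rm=Rm*R.from_rotvec([0,0,a])
    print("ang z",a,"rows",n);print(out);print("end",cur,Rm.as_euler('xyz',degrees=True)[2])
E
python3 - <<'E'
from h import *
a=cam("scene");b=cam("side")
u=np.array((481,188))/1.5;v=np.array((251,218))/1.5
print(onz(a,u,0),onz(b,v,0),tri([(a,(480/1.5,150/1.5)),(b,(247/1.5,180/1.5))]))
plan([.4387,.075,.25],90,18,start=[.2153,.6128,.2755],dec=1)
E
```

```text
[0.40579775 0.39328783 0.        ] [0.39803079 0.37660563 0.        ] [0.40359147 0.37274695 0.10080816]
ang z 0.0685 rows 18
[[-2.2, -2.4, 0.1], [-2.3, -2.3, 0.2], [-2.5, -2.1, 0.1], [-2.6, -1.9, 0.2], [-2.7, -1.7, 0.1], [-2.8, -1.6, 0.1], [-3.0, -1.3, 0.2], [-3.0, -1.1, 0.1], [-3.1, -1.0, 0.2], [-3.2, -0.7, 0.1], [-3.1, -0.5, 0.2], [-3.3, -0.3, 0.1], [-3.2, 0.0, 0.1], [-3.2, 0.2, 0.2], [-3.2, 0.3, 0.1], [-3.2, 0.7, 0.2], [-3.2, 0.8, 0.1], [-3.0, 1.0, 0.1]]
end [0.43863858 0.07523708 0.2505    ] 89.99838190658315
```

>>> drive_tool:
  angular:
    - [0,0,0]
    - [0,0,0.0685]
    - [0,0,0.0685]
    - [0,0,0.0685]
    - [0,0,0.0685]
    - [0,0,0.0685]
    - [0,0,0.0685]
    - [0,0,0.0685]
    - [0,0,0.0685]
    - [0,0,0.0685]
    - [0,0,0.0685]
    - [0,0,0.0685]
    - [0,0,0.0685]
    - [0,0,0.0685]
    - [0,0,0.0685]
    - [0,0,0.0685]
    - [0,0,0.0685]
    - [0,0,0.0685]
    - [0,0,0.0685]
    - [0,0,0]
  delta_pos:
    - [0,0,-4]
    - [-2.2,-2.4,0.1]
    - [-2.3,-2.3,0.2]
    - [-2.5,-2.1,0.1]
    - [-2.6,-1.9,0.2]
    - [-2.7,-1.7,0.1]
    - [-2.8,-1.6,0.1]
    - [-3.0,-1.3,0.2]
    - [-3.0,-1.1,0.1]
    - [-3.1,-1.0,0.2]
    - [-3.2,-0.7,0.1]
    - [-3.1,-0.5,0.2]
    - [-3.3,-0.3,0.1]
    - [-3.2,0.0,0.1]
    - [-3.2,0.2,0.2]
    - [-3.2,0.3,0.1]
    - [-3.2,0.7,0.2]
    - [-3.2,0.8,0.1]
    - [-3.0,1.0,0.1]
    - [0,0,0]
  gripper: [8.7,8.7,8.7,8.7,8.7,8.7,8.7,8.7,8.7,8.7,8.7,8.7,8.7,8.7,8.7,8.7,8.7,8.7,8.7,8.7]

```text
time_s: 3.2
tool_pos: [0.4401, 0.0711, 0.2519]
tool_rot: [179.9, 0.0, 89.5]
force: [0.4, 0.7, -0.0]
grip_width: 0.0873
grasp_force: 0.0
```

```bash
python3 - <<'E'
from h import *
p=cam("wrist");s=st();print(s["time_s"],s["tool_pos"],s["tool_rot"],s["qpos"].round(0),p["o"],p["orientation"])
for q in([.4387,.0755,.1],[.4387,.0755,.04],[.4387,.0755,0]):print(proj(p,q))
c=proj(p,[.4387,.0755,.05]).astype(int)
save(p,"b.png",s=1.5)
E
```

```text
3.25 [0.43933894 0.07373322 0.25178448] [ 1.79973164e+02 -3.15065557e-02  8.97433357e+01] [-40.  -9.  25. 110.   4.  78. -17.] [0.44116587 0.14696923 0.40004094] [ 1.63869073e+02 -5.12454205e-02 -5.08568196e-01]
[256.09922275 178.23261366]
[256.39817016 165.96116734]
[256.55009712 159.72474069]
```

View pics/b.png

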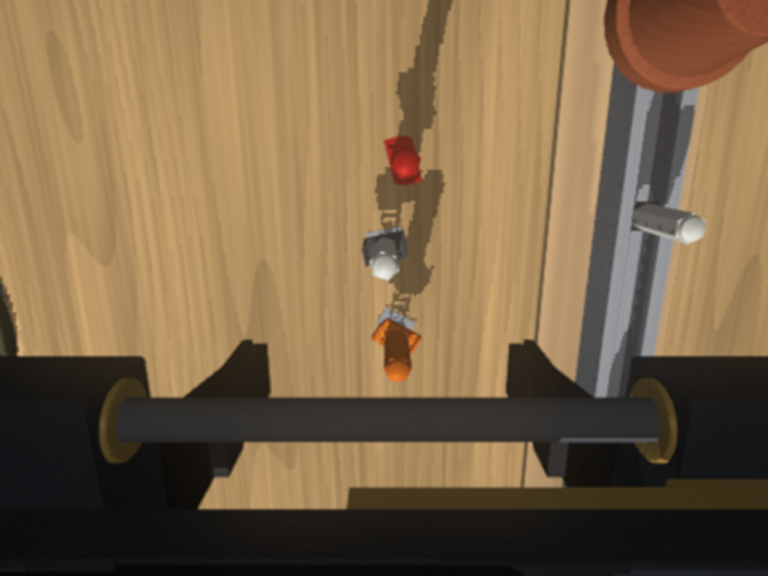

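>>> drive_tool:
  angular:
    - [0,0,0]
    - [0,0,0]
    - [0,0,0]
    - [0,0,0]
  delta_pos:
    - [-1.4,0,4]
    - [-1.4,0,4]
    - [0,0,0]
    - [0,0,0]
  gripper: [8.7,8.7,8.7,8.7]

```text
time_s: 3.65
tool_pos: [0.4386, 0.0489, 0.1721]
tool_rot: [-180.0, -0.0, 90.1]
force: [0.3, 0.7, 0.8]
grip_width: 0.0873
grasp_force: 0.0
```

```bash
python3 - <<'E'
from h import *
p=cam("wrist");s=st();print(s["time_s"],s["tool_pos"],s["tool_rot"],p["o"],p["orientation"])
c=proj(p,[.4387,.0755,.05]).astype(int);print(c)
x0,y0=c[0]-60,c[1]-50
save(p,"c.png",(x0,y0,x0+120,y0+100),s=6);print(x0,y0)
E
```

```text
3.7 [0.43966999 0.0492891  0.1732421 ] [ 1.79885885e+02 -6.67981718e-02  9.00923783e+01] [0.43916945 0.12457957 0.32038352] [1.63936029e+02 4.87846718e-02 5.44727783e-02]
[257 160]
197 110
```

View pics/c.png

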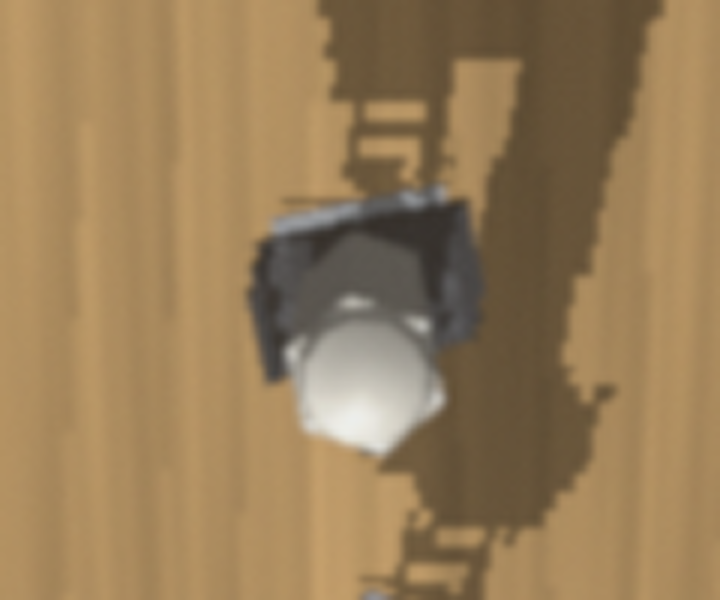

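The crop shows the nut's long edge running from (270,238) to (467,200), and a hex vertex pointing down at about 10°. The peg's x axis is therefore about 10–11° counter-clockwise from world x.

```bash
python3 - <<'E'
from h import *
p=cam("wrist")
f=lambda u,v,z:onz(p,(197+u/6-.4,110+v/6-.4),z)
for A,B,z in(((270,238),(467,200),.04),((275,225),(440,190),.005),((252,290),(268,380),.04),((290,350),(352,300),.095),((302,430),(378,452),.095)):
    a,b=f(*A,z),f(*B,z);d=b-a;print(a.round(4),b.round(4),np.degrees(np.arctan2(d[1],d[0])),np.linalg.norm(d))
h=np.mean([f(*q,.095) for q in((378,452),(302,430),(440,400),(290,350),(425,320),(352,300))],0);print(h)
a=cam("scene");b=cam("side")
# hexpegs from wide: top-vertical
E
```

```text
[0.4258 0.0843 0.04  ] [0.4544 0.0899 0.04  ] 10.974180141408498 0.02915175163688644
[0.4249 0.0814 0.005 ] [0.4518 0.0871 0.005 ] 12.008478049786559 0.0275153241401125
[0.423  0.0767 0.04  ] [0.4252 0.0632 0.04  ] -80.85364526549438 0.013666613857937077
[0.4307 0.0789 0.095 ] [0.4381 0.0849 0.095 ] 39.17831633788377 0.009536783537596039
[0.4321 0.0691 0.095 ] [0.4412 0.0664 0.095 ] -16.568556292521098 0.009565558513702953
[0.43958975 0.07577224 0.095     ]
```

>>> drive_tool:
  angular:
    - [0,0,-0.096]
    - [0,0,-0.096]
    - [0,0,0]
    - [0,0,0]
    - [0,0,0]
    - [0,0,0]
  delta_pos:
    - [1.3,0,0]
    - [1.3,0,0]
    - [0,0,3]
    - [0,0,3]
    - [0,0,2]
    - [0,0,0]
  gripper: [8.7,8.7,7,5,4,4]

```text
time_s: 4.45
tool_pos: [0.4362, 0.0739, 0.0903]
tool_rot: [-179.8, 0.0, 101.1]
force: [-0.3, -0.1, 0.4]
grip_width: 0.0625
grasp_force: 0.0
```

```bash
python3 - <<'E'
from h import *
x=[];
for i in range(4):
    p=cam("wrist");x.append(np.r_[st()["tool_pos"],st()["tool_rot"]])
print(np.mean(x,0),np.std(x,0))
save(p,"d.png",s=1.5)
E
```

```text
[ 4.38445395e-01  7.42199961e-02  9.27736028e-02  8.99059790e+01
 -1.58707156e-02  1.01031339e+02] [6.17074763e-04 8.70001409e-05 6.14102031e-04 1.55802699e+02
 2.11027472e-02 9.21927065e-03]
```

View pics/d.png

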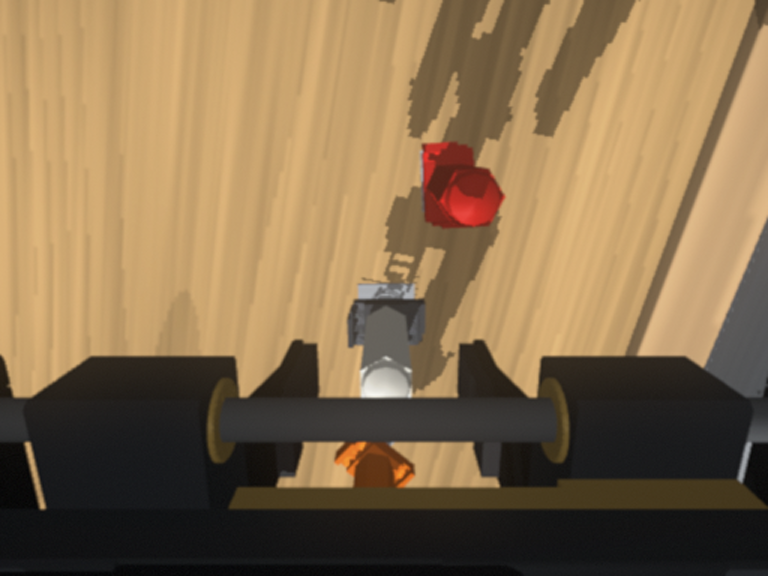

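The peg sits centred between the fingers, with the rod at (387,380) and the fingers at 318 and 460. The nut is square to the gripper and the red peg is clear.

>>> drive_tool:
  angular:
    - [0,0,0]
    - [0,0,0]
    - [0,0,0]
    - [0,0,0]
    - [0,0,0]
    - [0,0,0]
    - [0,0,0]
    - [0,0,0]
  delta_pos:
    - [0.15,0.1,1]
    - [0,0,0.9]
    - [0,0,0]
    - [0,0,0]
    - [0,0,0]
    - [0,0,0]
    - [0,0,0]
    - [0,0,0]
  gripper: [4,4,1,1,1,1,1,1]
  squeeze: 40

```text
time_s: 5.45
tool_pos: [0.4384, 0.0754, 0.0727]
tool_rot: [180.0, -0.0, 101.0]
force: [-0.8, 0.1, -1.0]
grip_width: 0.0163
grasp_force: 40.0
```

```bash
python3 - <<'E'
from h import *
x=[]
for i in range(3):
    cam("wrist");s=st();x.append(np.r_[s["tool_pos"],s["force"],s["grip_width"],s["grasp_force"]])
x=np.mean(x,0);print(x.round(4))
q=[.5,.01,.145]
plan(q,179.2,12,start=x[:3]+[0,0,.07],syaw=101.0)
E
```

```text
[ 4.38400e-01  7.54000e-02  7.27000e-02 -1.25900e-01 -1.72900e-01
  7.07500e-01  1.66000e-02  3.99991e+01]
ang z -0.1137 rows 12
[[-0.63, 0.4, -0.02], [-0.68, 0.32, -0.02], [-0.7, 0.25, -0.02], [-0.73, 0.17, -0.02], [-0.75, 0.08, -0.01], [-0.75, -0.01, -0.02], [-0.74, -0.08, -0.02], [-0.73, -0.18, -0.02], [-0.7, -0.25, -0.02], [-0.67, -0.33, -0.02], [-0.63, -0.41, -0.02], [-0.58, -0.47, -0.02]]
end [0.50000638 0.01002622 0.14502487] 179.17436156764953
```

```bash
python3 - <<'E'
from h import *
plan([.6258,-.0085,.147],179.2,15,start=[.4384,.0754,.1527],syaw=101.0,dec=2)
E
```

```text
ang z -0.091 rows 15
[[-0.79, 1.12, 0.04], [-0.88, 1.04, 0.04], [-0.98, 0.96, 0.03], [-1.06, 0.87, 0.04], [-1.14, 0.76, 0.04], [-1.19, 0.66, 0.04], [-1.26, 0.55, 0.04], [-1.3, 0.43, 0.03], [-1.33, 0.31, 0.04], [-1.36, 0.19, 0.04], [-1.37, 0.07, 0.04], [-1.36, -0.06, 0.04], [-1.36, -0.18, 0.03], [-1.33, -0.31, 0.04], [-1.3, -0.42, 0.04]]
end [ 0.62575558 -0.00845802  0.147     ] 179.20873903535735
```

>>> drive_tool:
  angular:
    - [0,0,0]
    - [0,0,0]
    - [0,0,0]
    - [0,0,-0.091]
    - [0,0,-0.091]
    - [0,0,-0.091]
    - [0,0,-0.091]
    - [0,0,-0.091]
    - [0,0,-0.091]
    - [0,0,-0.091]
    - [0,0,-0.091]
    - [0,0,-0.091]
    - [0,0,-0.091]
    - [0,0,-0.091]
    - [0,0,-0.091]
    - [0,0,-0.091]
    - [0,0,-0.091]
    - [0,0,-0.091]
    - [0,0,0]
    - [0,0,0]
  delta_pos:
    - [0,0,-2]
    - [0,0,-3]
    - [0,0,-3]
    - [-0.79,1.12,0.04]
    - [-0.88,1.04,0.04]
    - [-0.98,0.96,0.03]
    - [-1.06,0.87,0.04]
    - [-1.14,0.76,0.04]
    - [-1.19,0.66,0.04]
    - [-1.26,0.55,0.04]
    - [-1.3,0.43,0.03]
    - [-1.33,0.31,0.04]
    - [-1.36,0.19,0.04]
    - [-1.37,0.07,0.04]
    - [-1.36,-0.06,0.04]
    - [-1.36,-0.18,0.03]
    - [-1.33,-0.31,0.04]
    - [-1.3,-0.42,0.04]
    - [0,0,0]
    - [0,0,0]
  gripper: [1,1,1,1,1,1,1,1,1,1,1,1,1,1,1,1,1,1,1,1]

```text
time_s: 7.6
tool_pos: [0.6251, -0.0085, 0.1463]
tool_rot: [-180.0, -0.1, 179.1]
force: [-0.8, -0.5, -1.5]
grip_width: 0.0166
grasp_force: 40.0
```

```bash
python3 - <<'E'
from h import *
x=[]
for i in range(3):
    p=cam("wrist");s=st();x.append(np.r_[s["tool_pos"],s["force"],s["tool_rot"][2],s["grip_width"],s["time_s"]])
print(np.mean(x,0).round(4),s["qpos"].round(0),s["force"])
save(p,"e.png",s=1.5); print(p["o"],p["orientation"])
np.savez("e.npz",px=p["pixels"],o=p["o"],R=p["R"],K=p["K"])
E
```

```text
[ 6.249000e-01 -8.100000e-03  1.466000e-01 -2.989000e-01 -1.214000e-01
 -5.728000e-01  1.791524e+02  1.660000e-02  7.700000e+00] [-25.  20.  28.  94. -10.  68.  95.] [-0.59309502 -0.42414527 -0.93679387]
[ 0.54946387 -0.00736224  0.29488593] [ 1.63953440e+02 -5.73953999e-02  8.91494407e+01]
```

View pics/e.png

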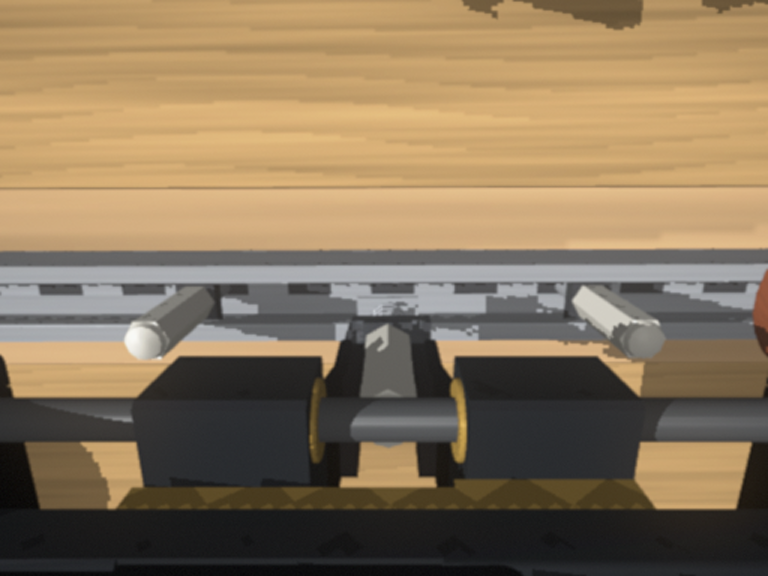

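```bash
python3 - <<'E'
from h import *
d=np.load("e.npz");p={k:d[k] for k in("o","R","K")};g=d["px"].mean(2)
for c0,c1 in((235,285),(20,80),(300,340),(165,215)):
    print(c0,[(r,int(g[r,c0:c1].mean())) for r in range(160,236)])
for r in(176.5,188.5,214.5,226.5):print(r,[onz(p,(c,r),.0533).round(4) for c in(50,260,320)])
crop=(215,165,305,245)
cv2.imwrite("pics/f.png",cv2.resize(d["px"][165:245,215:305,::-1],None,fx=7,fy=7,interpolation=cv2.INTER_CUBIC))
E
```

```text
235 [(160, 167), (161, 168), (162, 168), (163, 168), (164, 168), (165, 162), (166, 138), (167, 113), (168, 103), (169, 102), (170, 102), (171, 102), (172, 102), (173, 102), (174, 102), (175, 100), (176, 120), (177, 164), (178, 178), (179, 177), (180, 177), (181, 177), (182, 176), (183, 176), (184, 175), (185, 176), (186, 178), (187, 166), (188, 127), (189, 106), (190, 114), (191, 121), (192, 122), (193, 122), (194, 121), (195, 135), (196, 162), (197, 158), (198, 157), (199, 171), (200, 173), (201, 164), (202, 157), (203, 156), (204, 157), (205, 158), (206, 154), (207, 148), (208, 145), (209, 131), (210, 91), (211, 61), (212, 56), (213, 60), (214, 68), (215, 78), (216, 82), (217, 85), (218, 90), (219, 92), (220, 94), (221, 97), (222, 103), (223, 106), (224, 106), (225, 104), (226, 102), (227, 98), (228, 93), (229, 87), (230, 85), (231, 83), (232, 81), (233, 77), (234, 74), (235, 72)]
20 [(160, 157), (161, 156), (162, 155), (163, 154), (164, 154), (165, 154), (166, 148), (167, 123), (168, 104), (169, 100), (170, 100), (171, 100), (172, 100), (173, 100), (174, 99), (175, 99), (176, 103)
[... 2263 characters left out ...]
), (215, 85), (216, 99), (217, 106), (218, 103), (219, 102), (220, 103), (221, 103), (222, 105), (223, 112), (224, 121), (225, 129), (226, 139), (227, 162), (228, 174), (229, 175), (230, 174), (231, 174), (232, 174), (233, 175), (234, 175), (235, 177)]
176.5 [array([ 0.6029, -0.1678,  0.0533]), array([ 0.6053, -0.0066,  0.0533]), array([0.606 , 0.0394, 0.0533])]
188.5 [array([ 0.6124, -0.1697,  0.0533]), array([ 0.6148, -0.0068,  0.0533]), array([0.6156, 0.0398, 0.0533])]
214.5 [array([ 0.6337, -0.1738,  0.0533]), array([ 0.6362, -0.0071,  0.0533]), array([0.637 , 0.0406, 0.0533])]
226.5 [array([ 0.6439, -0.1758,  0.0533]), array([ 0.6465, -0.0072,  0.0533]), array([0.6472, 0.041 , 0.0533])]
```

View pics/f.png

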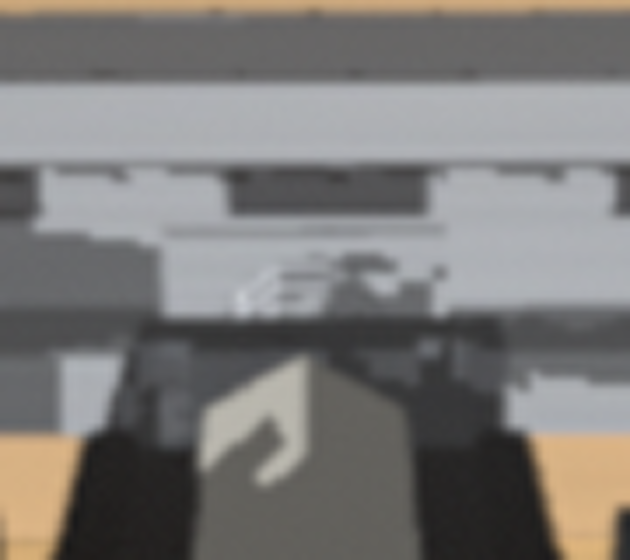

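The slot edges show at rows ~188 and ~215, which puts the rail centre at x ≈ 0.6256. The held nut's near edge is at about rows 211–214, so I'll check the camera bias against it.

```bash
python3 - <<'E'
from h import *
d=np.load("e.npz");p={k:d[k] for k in("o","R","K")}
x0=np.array([.6249,-.0081])
b=.1466-.0727
for dx,dy,z in((-.0102,.01725,.04),(-.0102,-.01725,.04),(-.0102,-.01,.031),(-.009,-.0145,0),(-.009,.0145,0)):
    print(proj(p,[x0[0]+dx,x0[1]+dy,b+z]), (proj(p,[x0[0]+dx,x0[1]+dy,b+z])-[215,165])*7)
g=d["px"].mean(2)
print([(r,int(g[r,245:275].mean())) for r in range(204,220)])
for z in(.031,.04):print(z,[onz(p,(260,r),b+z).round(4) for r in(209.6,210.3,214)])
E
```

```text
[287.35108101 214.46077003] [506.4575671  346.22539023]
[229.42375072 215.29129092] [100.96625502 352.03903641]
[242.297066  210.1925055] [191.07946202 316.34753849]
[238.08302904 197.75877415] [161.58120331 229.31141906]
[278.59337361 197.17109269] [445.1536153 225.1976488]
[(204, 155), (205, 156), (206, 150), (207, 142), (208, 141), (209, 131), (210, 92), (211, 61), (212, 55), (213, 55), (214, 60), (215, 74), (216, 82), (217, 90), (218, 98), (219, 104)]
0.031 [array([ 0.6145, -0.0071,  0.1049]), array([ 0.6149, -0.0071,  0.1049]), array([ 0.6174, -0.0071,  0.1049])]
0.04 [array([ 0.6114, -0.0071,  0.1139]), array([ 0.6118, -0.0071,  0.1139]), array([ 0.6142, -0.0071,  0.1139])]
```

>>> drive_tool:
  angular:
    - [0,0,0]
    - [0,0,0]
    - [0,0,0]
    - [0,0,0]
    - [0,0,0]
  delta_pos:
    - [-0.08,-0.04,1.8]
    - [0,0,1.8]
    - [0,0,1.4]
    - [0,0,0]
    - [0,0,0]
  gripper: [1,1,1,1,1]

```text
time_s: 8.25
tool_pos: [0.6263, -0.0088, 0.0971]
tool_rot: [180.0, -0.0, 179.2]
force: [0.3, -0.0, -0.3]
grip_width: 0.0166
grasp_force: 40.0
```

```bash
cat > s.py <<'E'
from h import *
x=[]
for i in range(5):
    cam("side");s=st();x.append(np.r_[s["tool_pos"]*1e3,s["tool_rot"][2],s["force"],s["wrist_torque"],s["grip_width"]*1e3,s["time_s"]])
print(np.mean(x,0).round(2))
E
python3 s.py
```

```text
[ 6.2682e+02 -8.9300e+00  9.7760e+01  1.7921e+02 -3.0000e-01 -1.2000e-01
 -7.4000e-01  4.0000e-02 -1.0000e-02 -1.0000e-02  1.6410e+01  8.4000e+00]
```

>>> drive_tool:
  angular:
    - [0,0,0]
    - [0,0,0]
    - [0,0,0]
    - [0,0,0]
  delta_pos:
    - [0,0,0.2]
    - [0,0,0.15]
    - [0,0,0.15]
    - [0,0,0]
  gripper: [1,1,1,1]

```text
time_s: 8.9
tool_pos: [0.6262, -0.0089, 0.0915]
tool_rot: [180.0, -0.0, 179.2]
force: [-0.6, -0.4, -1.2]
grip_width: 0.0164
grasp_force: 40.0
```

```bash
python3 s.py
```

```text
[ 6.2640e+02 -8.9400e+00  9.1810e+01  1.7921e+02  1.1000e-01  4.1000e-01
 -6.5000e-01  3.0000e-02  0.0000e+00  0.0000e+00  1.6480e+01  9.0500e+00]
```

>>> drive_tool:
  angular:
    - [0,0,0]
    - [0,0,0]
    - [0,0,0]
    - [0,0,0]
    - [0,0,0]
  delta_pos:
    - [0,0,0.15]
    - [0,0,0.15]
    - [0,0,0.15]
    - [0,0,0.15]
    - [0,0,0]
  gripper: [1,1,1,1,1]

```text
time_s: 9.65
tool_pos: [0.6265, -0.0089, 0.0862]
tool_rot: [180.0, 0.0, 179.2]
force: [-0.5, -0.6, 3.9]
grip_width: 0.0164
grasp_force: 40.0
```

```bash
python3 s.py
```

```text
[ 6.2654e+02 -8.9800e+00  8.6250e+01  1.7921e+02 -8.2000e-01  2.4000e-01
  2.6100e+00  4.0000e-02  2.9000e-01  0.0000e+00  1.6700e+01  9.8000e+00]
```

>>> drive_tool:
  angular:
    - [0,0,0]
    - [0,0,0]
    - [0,0,0]
    - [0,0,0]
    - [0,0,0]
    - [0,0,0]
  delta_pos:
    - [0,0,0.14]
    - [0,0,0.14]
    - [0,0,0.14]
    - [0,0,0.14]
    - [0,0,0.14]
    - [0,0,0]
  gripper: [1,1,1,1,1,1]

```text
time_s: 10.5
tool_pos: [0.6268, -0.009, 0.08]
tool_rot: [180.0, 0.0, 179.2]
force: [-3.3, -0.4, 10.5]
grip_width: 0.0166
grasp_force: 40.0
```

```bash
python3 s.py
```

```text
[ 6.2680e+02 -9.0100e+00  8.0190e+01  1.7921e+02 -3.4300e+00  1.7000e-01
  1.0260e+01  6.0000e-02  9.1000e-01 -0.0000e+00  1.6710e+01  1.0650e+01]
```

>>> drive_tool:
  angular:
    - [0,0,0]
    - [0,0,0]
    - [0,0,0]
  delta_pos:
    - [0.06,0,0.12]
    - [0,0,0.12]
    - [0,0,0]
  gripper: [1,1,1]

```text
time_s: 11.05
tool_pos: [0.6267, -0.009, 0.0783]
tool_rot: [180.0, 0.1, 179.2]
force: [-3.0, 0.6, 12.5]
grip_width: 0.0164
grasp_force: 40.0
```

```bash
python3 s.py
```

```text
[ 6.2670e+02 -9.0100e+00  7.8420e+01  1.7921e+02 -3.5400e+00 -2.5000e-01
  1.2320e+01  5.0000e-02  9.2000e-01  1.0000e-02  1.6580e+01  1.1200e+01]
```

>>> drive_tool:
  angular:
    - [0,0,0]
    - [0,0,0]
  delta_pos:
    - [0.06,0,0.07]
    - [0,0,0]
  gripper: [1,1]

```text
time_s: 11.5
tool_pos: [0.6266, -0.009, 0.078]
tool_rot: [180.0, 0.2, 179.2]
force: [-3.1, -0.1, 12.3]
grip_width: 0.0167
grasp_force: 40.0
```

```bash
python3 s.py
```

```text
[ 6.2656e+02 -9.0200e+00  7.8010e+01  1.7921e+02 -2.3100e+00  2.0000e-02
  1.2550e+01  5.0000e-02  7.6000e-01  1.0000e-02  1.6510e+01  1.1650e+01]
```

>>> drive_tool:
  angular:
    - [0,0,0]
    - [0,0,0.07]
    - [0,0,0.07]
    - [0,0,0.07]
    - [0,0,0]
  delta_pos:
    - [0.04,0,0.05]
    - [0,0,0]
    - [0,0,0]
    - [0,0,0]
    - [0,0,0]
  gripper: [1,1,1,1,1]

```text
time_s: 12.25
tool_pos: [0.6269, -0.0091, 0.0778]
tool_rot: [179.9, 0.3, 167.1]
force: [-1.9, -0.3, 13.0]
grip_width: 0.0163
grasp_force: 40.0
```

```bash
python3 s.py
```

```text
[ 6.2688e+02 -9.0900e+00  7.7840e+01  1.6717e+02 -1.8000e+00  5.0000e-02
  1.3190e+01 -2.0000e-02  4.8000e-01 -2.0000e-02  1.6520e+01  1.2400e+01]
```

>>> drive_tool:
  angular:
    - [0,0,0.08]
    - [0,0,0.08]
    - [0,0,0.08]
    - [0,0,0.08]
    - [0,0,0.08]
    - [0,0,0.08]
    - [0,0,0.08]
    - [0,0,0.08]
    - [0,0,0.08]
    - [0,0,0]
  delta_pos:
    - [0,0,0]
    - [0,0,0]
    - [0,0,0]
    - [0,0,0]
    - [0,0,0]
    - [0,0,0]
    - [0,0,0]
    - [0,0,0]
    - [0,0,0]
    - [0,0,0]
  gripper: [1,1,1,1,1,1,1,1,1,1]

```text
time_s: 13.5
tool_pos: [0.6269, -0.0088, 0.0777]
tool_rot: [179.8, 0.1, 125.8]
force: [-1.8, 0.5, 12.8]
grip_width: 0.0168
grasp_force: 40.0
```

```bash
python3 s.py
```

```text
[ 6.2687e+02 -8.8300e+00  7.7770e+01  1.2593e+02 -2.3200e+00  2.8000e-01
  1.3140e+01  6.0000e-02  4.4000e-01 -1.0000e-02  1.6560e+01  1.3650e+01]
```

>>> drive_tool:
  angular:
    - [0,0,0.08]
    - [0,0,0.08]
    - [0,0,0.08]
    - [0,0,0.08]
    - [0,0,0.08]
    - [0,0,0.08]
    - [0,0,0.08]
    - [0,0,0.08]
    - [0,0,0]
  delta_pos:
    - [0,0,0]
    - [0,0,0]
    - [0,0,0]
    - [0,0,0]
    - [0,0,0]
    - [0,0,0]
    - [0,0,0]
    - [0,0,0]
    - [0,0,0]
  gripper: [1,1,1,1,1,1,1,1,1]

```text
time_s: 14.65
tool_pos: [0.6265, -0.0085, 0.0775]
tool_rot: [179.8, -0.1, 89.2]
force: [-1.5, 0.8, 14.0]
grip_width: 0.0168
grasp_force: 40.0
```

```bash
python3 s.py
```

```text
[ 6.2654e+02 -8.5200e+00  7.7530e+01  8.9270e+01 -2.4400e+00  7.7000e-01
  1.3610e+01  1.6000e-01  6.4000e-01  0.0000e+00  1.6680e+01  1.4800e+01]
```

>>> drive_tool:
  angular:
    - [0,0,0]
    - [0,0,0]
    - [0,0,0]
    - [0,0,0]
    - [0,0,0]
  delta_pos:
    - [0,-0.05,-0.1]
    - [0,0,-0.1]
    - [0,0,-0.1]
    - [0,0,-0.1]
    - [0,0,0]
  gripper: [1,1,1,1,1]

```text
time_s: 15.4
tool_pos: [0.6264, -0.0085, 0.0812]
tool_rot: [179.7, -0.1, 89.3]
force: [-0.5, 0.9, 8.5]
grip_width: 0.0164
grasp_force: 40.0
```

```bash
python3 s.py
```

```text
[ 6.264e+02 -8.470e+00  8.106e+01  8.928e+01  2.300e-01  9.200e-01
  9.500e+00  1.200e-01  4.000e-02 -2.000e-02  1.646e+01  1.555e+01]
```

>>> drive_tool:
  angular:
    - [0,0,0]
    - [0,0,0]
    - [0,0,0]
  delta_pos:
    - [0,0,-0.08]
    - [0,0,-0.06]
    - [0,0,0]
  gripper: [1,1,1]

```text
time_s: 15.95
tool_pos: [0.6263, -0.0085, 0.0816]
tool_rot: [179.8, -0.0, 89.3]
force: [3.7, 1.2, 4.8]
grip_width: 0.0162
grasp_force: 40.0
```

```bash
python3 s.py
```

```text
[ 6.2621e+02 -8.5000e+00  8.1550e+01  8.9280e+01  4.5600e+00  1.1400e+00
  5.1100e+00  2.1000e-01 -1.0800e+00  2.0000e-02  1.6530e+01  1.6100e+01]
```

>>> drive_tool:
  angular:
    - [0,0,0]
    - [0,0,0]
    - [0,0,0]
  delta_pos:
    - [0,0.05,0]
    - [0,0,-0.04]
    - [0,0,0]
  gripper: [1,1,1]

```text
time_s: 16.5
tool_pos: [0.6262, -0.0085, 0.0816]
tool_rot: [179.8, -0.0, 89.3]
force: [5.5, 1.9, 3.6]
grip_width: 0.0166
grasp_force: 40.0
```

```bash
python3 s.py
```

```text
[ 6.2623e+02 -8.5000e+00  8.1570e+01  8.9280e+01  5.0100e+00  1.4700e+00
  4.2400e+00  2.7000e-01 -1.2600e+00 -1.0000e-02  1.6560e+01  1.6650e+01]
```

>>> drive_tool:
  angular:
    - [0,0,0]
    - [0,0,0]
    - [0,0,0]
  delta_pos:
    - [0,0.05,0]
    - [0,0.05,0]
    - [0,0,0]
  gripper: [1,1,1]

```text
time_s: 17.05
tool_pos: [0.6264, -0.0085, 0.0815]
tool_rot: [179.9, -0.0, 89.3]
force: [2.6, 1.7, 7.4]
grip_width: 0.0167
grasp_force: 40.0
```

```bash
python3 s.py
```

```text
[ 6.2638e+02 -8.5400e+00  8.1550e+01  8.9270e+01  2.7700e+00  1.4700e+00
  5.7000e+00  3.1000e-01 -7.8000e-01 -1.0000e-02  1.6410e+01  1.7200e+01]
```

Seated with little side load, so I'll release and retreat upward.

>>> drive_tool:
  angular:
    - [0,0,0]
    - [0,0,0]
    - [0,0,0]
    - [0,0,0]
    - [0,0,0]
    - [0,0,0]
    - [0,0,0]
    - [0,0,0]
    - [0,0,0]
    - [0,0,0]
    - [0,0,0]
    - [0,0,0]
  delta_pos:
    - [0,0.03,0]
    - [0,0,0]
    - [0,0,0]
    - [0,0,0]
    - [0,0,0]
    - [0,0,0]
    - [0,0,-1]
    - [0,0,-3]
    - [0,0,-4]
    - [0,0,-4]
    - [-2,0,-2]
    - [0,0,0]
  gripper: [1,2,3,4,5,5,5,5,5,5,5,5]

```text
time_s: 18.5
tool_pos: [0.6275, -0.033, 0.2258]
tool_rot: [179.6, 0.1, 89.0]
force: [-0.4, -2.1, -0.8]
grip_width: 0.0498
grasp_force: 0.0
```

```bash
python3 - <<'E'
from h import *
w=cam("wrist");a=cam("scene");b=cam("side");s=st();print(s["tool_pos"],s["time_s"],s["grip_width"])
g=[.6258,-.0085,.1085]
A,B,W=[proj(p,g).astype(int) for p in(a,b,w)];print(A,B,W)
def cr(p,c,h=55):
    x=np.clip(c[0]-h,0,512-2*h);y=np.clip(c[1]-h+10,0,384-2*h);return cv2.resize(p["pixels"][y:y+2*h,x:x+2*h,::-1],(390,390),interpolation=cv2.INTER_CUBIC)
cv2.imwrite("pics/g.png",np.hstack([cr(b,B),cr(w,W,70)]))
E
```

```text
[ 0.62522947 -0.02820801  0.22014925] 18.65 0.0500421187091097
[291 198] [297 174] [254 164]
```

View pics/g.png

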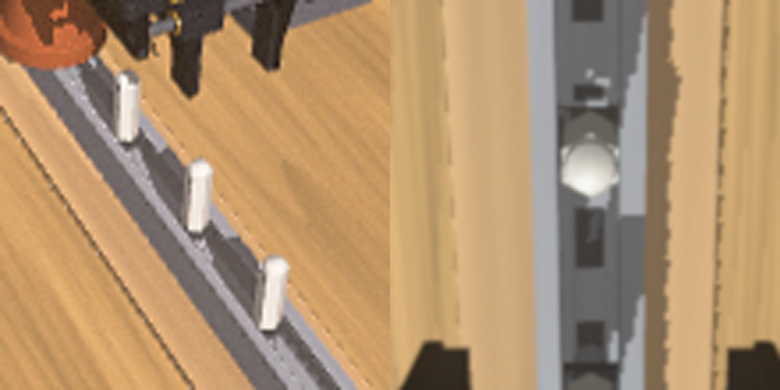

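The left half shows the new peg at (200,195), upright, at the same height as its two neighbours and midway between them. The right half shows it centred in the slot at (590,165), with the nut across under the lips.

```bash
python3 -c "
from cell import env
print(env.sign_off())"
```

```text
the job is handed in; nothing more can be done
None
```

The loose peg is fitted in the rail midway between the two white pegs: turned a quarter clockwise, risen until the lips caught, upright and let go; the job was handed in after about 19 s on the robot's clock, with no verdict returned.

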